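# Load the pulley tray and press in the keyed spindle

### The job

First slide the tray that carries the pulley into the slotted fixture, by its upright handle, right up to the back stop. Then take the spindle from its wooden holder by the square head, push it into the pulley's hub, turning it until its key drops into the keyway, and keep pushing down against the ejector spring until the collar sits flat on the hub. Finish while still gripping the spindle and holding it pressed fully home; leave the thread spool, the tape roll and the lump of wax where they are.

Things in the scene. Friction and masses are not known exactly. Their poses are not given: they have to be found in the camera images.
- fixture: Grey steel base, 148 x 136 x 12 mm, fixed to the bench, with two slotted guides (tops 33 mm over the bench, 124 mm long, at its y = +-39 to +-63 mm) and a back stop at its +x end. Origin on the bench, under the place of the hub's axis when the tray is home. Its x axis is the direction in which the tray slides in, away from the robot.
- tray (a joint): How far the tray has slid into the fixture, in m: starts between 0 and 0.020, 0.060 is home against the back stop. Stiff friction of about 4 N; it stays where it is left and cannot leave the guides. The tray is an aluminium plate 152 x 90 x 10 mm, its top 24 mm over the bench.
- tray_handle (a point): Middle of the tray's upright black handle, a block 14 mm along the sliding direction, 40 mm wide, standing from z = 23 to z = 63 mm over the bench (this point is 45 mm over the bench); axes like the fixture's. The hub's axis is 80 mm behind it, along the fixture's +x; the pulley's rim begins 44 mm behind it.
- hub_mouth (a point): Centre of the pulley hub's upper face, 69 mm over the bench; z up, x from the axis to the keyway. The bore goes straight down, 27 mm across, with one keyway 11 mm wide reaching 18.8 mm from the axis, cut over the whole height. In the bore stands the ejector.
- ejector (a joint): How far the spring ejector in the bore is pressed down, in m: 0 when free (its top 33 mm below the hub's face), about 0.010 when the spindle is home. It pushes up with about 6 N at first and 12 N with the spindle home, so a spindle that is let go rises again.
- spindle_head (a point): Centre of the square head of the steel spindle, 24 x 24 mm, 30 mm tall, by which it is gripped; 78 mm over the bench at the start. z up along the spindle, x to the key's side; the flats are square to x and y. Below it a round collar, 44 mm across, 8 mm thick; a small nose on its rim, above the key and visible from above, reaches 26 mm from the axis. Mass about 0.25 kg.
- spindle_collar (a point): Centre of the underside of the spindle's collar, 23 mm below the middle of the head; axes like those of the head. It lies on the hub's face when home.
- holder: Fixed round wooden holder, 68 mm across, 55 mm tall, with a foot 84 mm across and a round hole 37 mm wide in which the spindle stands upright, its collar lying on the holder's top. Origin at the centre of its underside.
- spool_mid (a point): Middle of a loose spool of brown thread, about 44 mm across, 60 mm tall; to be left alone.
- tape_mid (a point): Middle of a loose roll of white tape lying flat, about 84 mm across, 26 mm tall; to be left alone.
- wax_mid (a point): Middle of a loose lump of beeswax, 30 x 46 x 23 mm; to be left alone.
- pulley_mid (a point): Point on the pulley's axis half-way up, 46 mm over the bench; axes like hub_mouth. The steel pulley rides on the tray: 45 mm tall, rim 72 mm across (its top 27 mm above the tray), hub 48 mm across. It can be turned about its axis only against a stiff friction of about 0.4 N m.
- spindle_key (a point): Point on the spindle's axis at the middle of the key, 39 mm below the middle of the head; axes like the head's. The shaft is 24 mm across and 43 mm long below the collar, tip bevelled. The key is 8 mm wide, reaches 17 mm from the axis, from 14 to 40 mm above the tip. The lowest 14 mm have no key and enter the bore at any angle.
Not all that is in view belongs to the job. Leave any pink or purple look-alike of the part that bears spindle_head alone.

How it is judged:
On the way, in this order (a step that is already met when the one before it is completed fails the run):
1. the tray is slid home, within 3 mm of the back stop, with the spindle still out of the hub (value of joint tray above 0.057 m and distance between spindle_collar and hub_mouth above 0.06 m), for 0.2 s.
2. the key has dropped into the keyway: the collar is less than 20 mm above the hub, the shaft in the bore (z of spindle_collar in the frame of hub_mouth below 0.02 m and horizontal distance between spindle_collar and hub_mouth below 0.005 m), for 0.1 s.
At the end, for the whole second after the job is handed in: Still gripped and pressed down, at rest, for the last second: collar within 2.5 mm of the hub's face and 3 mm of its axis, upright within 0.06 rad, key in keyway (0.2 rad), ejector down over 7 mm, finger contact over 2 N, tray within 3 mm of its stop (value of joint tray above 0.057 m and z of spindle_collar in the frame of hub_mouth below 0.0025 m and horizontal distance between spindle_collar and hub_mouth below 0.003 m and angle between the x axis of spindle_collar and the x axis of hub_mouth, either way round below 0.2 rad and angle between spindle_collar's own z axis and vertical below 0.06 rad and value of joint ejector above 0.007 m and contact force between the fingers and spindle above 2 N and linear speed of spindle below 0.01 m/s); the arm keeps its last pose, push and grip.
It fails at once if the thread spool is moved more than 30 mm (distance of spool_mid from where it was at the start of the episode above 0.03 m).
It fails at once if the tape roll is moved more than 30 mm (distance of tape_mid from where it was at the start of the episode above 0.03 m).
It fails at once if the beeswax is moved more than 30 mm (distance of wax_mid from where it was at the start of the episode above 0.03 m).
It also fails if it takes over 51 s, if anything falls off the work surface, if the arm or the gripper's body presses on something with over 40 N, if the wrist force passes 120 N, or if a joint passes its speed limit or range.

### The arm

A 7-joint arm with a two-finger parallel gripper is mounted at the origin on the work surface; the furniture and walls round the work are solid. World frame = base frame: x ahead of the robot, y to its left, z up, the work surface at z = 0. Lengths are in m, angles in rad, forces in N, time in s.
With the tool pointing down it reaches from about 0.4 to 0.9 m from the base axis. Payload 5.5 kg.
Tool frame: the origin (TCP) lies between the finger pads; the fingertips stand 25 mm ahead of it and the grasp point (between the pads) lies 6 mm ahead of it; z points along the fingers, y is the line along which they close (so a half turn about z gives the same grasp; the last joint's range is limited). The gripper opens to 92 mm and grips with 3 to 60 N. Pads are 19 mm wide; open, the fingers measure 130 mm over their backs; the gripper's body (75 mm by 190 mm) begins 47 mm behind the grasp point.
Start: joints at [1.585, 0.501, -0.427, 1.55, 0.221, 1.138, -0.21], TCP at [0.16, -0.63, 0.252] pointing down, gripper open.
Joint ranges: [-2.88, 2.88], [-0.31, 2.03], [-1.54, 1.56], [0.2, 2.42], [-1.41, 4.55], [0.19, 2.02], [-2.57, 2.57]. Speed limits (rad/s): [2.57, 2.57, 3.14, 3.14, 3.14, 3.14, 3.14].

### API

Orientations are given as a 3x3 rotation matrix whose columns are the frame's x, y, z axes.
In Python, from bench import sense, grab_frame, sign_off gives the robot as it stands.
- The arm moves only by the shell command python3 -m crank 'ROWS' [FORCE]. ROWS is JSON, a list of rows, each an object with "delta_pos": the shift along the tool's x, y, z in cm, a list of three; "spin": the turn about the tool's z in degrees; "claw": the closure, from -1 (fully open) to 1 (shut). A call has exactly 5 rows; each row shifts and turns the commanded pose from where the row before left it, along the tool's axes as they then stand; what a row does not reach is not made up. A row lasts 1/12 s, in which the tool goes at most 41.7 mm and 7.16 degrees, less where a joint would pass 70% of its speed; a pose out of reach is approached as far as the arm can. A call with a gripper value outside its range is refused whole. The fingers move at their own pace and stop on an object; FORCE is the grip in N (left out, the last holds). Time passes only in rows, so rows that do not move let the fingers close, or fill a call up. It gives the time, the measured TCP pose, the force, the opening and the grip force at its end, in the units of the state.
- sense(): the state, without advancing time (a new reading comes with each control period).
- grab_frame(name): name is "scene" or "top" or "wrist"; returns a dict with "image" (420x560x3 uint8, blue, green, red), "range_z" (420x560 float32, m along the optical axis (not along the pixel's ray), 0 where there is no reading), "vfov" (degrees; the focal length in pixels is half the picture's height over the tangent of half this angle, whatever the lens; pixels are square), "cx", "cy" (the principal point, pixels), "world_to_cam" (4x4, takes a point from world to camera coordinates). Camera axes: x right, y down, z forward; pixel columns grow to the right and rows downward; lengths in m; the calibration is good to about 2 mm. A picture is of the moment at which its call begins.
- sign_off(): hands the job in; it is judged then, once.
The state is a dict: "t": time; "joint_positions": joint angles; "qd": joint speeds; "joint_efforts": joint torques, N m; "tcp_pos": TCP position; "tcp_rot": TCP orientation; "wrist_force": force on the tool from outside, world axes, zero at the start; "moment": the same for the moment, N m; "opening": finger opening in m; "finger_force": force on a finger pad.
Only numpy, scipy, OpenCV 4.12 (cv2) and the standard library are available. Lean on these libraries where they do the work, as an engineer would, in place of code of your own. Each camera call takes 0.05 s, during which the arm holds its last target. There are 200 camera calls.

## Working session

There is one attempt and no reset: what is moved stays moved. The work goes in short steps, Python scripts to look and compute and a shell command to move; the robot and the scene stay as the last step left them, time stands still between calls to the robot, and variables do not carry over. Pictures are saved under pics/ and viewed, at most 10 in all, crops included, and the job is handed in when it is done.

```bash
mkdir -p pics; ls; cat > h.py <<'E'
import numpy as np, cv2
from bench import sense, grab_frame
def ray(f,u,v):
    fl=f["image"].shape[0]/2/np.tan(np.radians(f["vfov"])/2)
    T=np.array(f["world_to_cam"]);R=T[:3,:3];o=-R.T@T[:3,3]
    return o,R.T@np.array([(u-f["cx"])/fl,(v-f["cy"])/fl,1])
def onz(f,u,v,z):
    o,d=ray(f,u,v);return o+d*(z-o[2])/d[2]
def cloud(f):
    fl=f["image"].shape[0]/2/np.tan(np.radians(f["vfov"])/2)
    T=np.array(f["world_to_cam"]);R=T[:3,:3]
    z=f["range_z"];v,u=np.mgrid[:z.shape[0],:z.shape[1]]
    P=np.stack([(u-f["cx"])/fl*z,(v-f["cy"])/fl*z,z],-1)
    return (P-T[:3,3])@R
E
python3 - <<'E'
from h import *
for n in("top","scene"):
    f=grab_frame(n);cv2.imwrite(f"pics/{n}0.png",f["image"]);np.savez(f"{n}0.npz",**f)
    print(n,f["vfov"],ray(f,280,210))
s=sense();print(s["t"],s["tcp_pos"],s["tcp_rot"],s["opening"],s["wrist_force"])
E
```

```text
pics
top 55.46546426226212 (array([ 0.32060899, -0.0282325 ,  0.89162625]), array([ 0.23887177,  0.00304122, -0.97132689]))
scene 49.31774162053176 (array([0.0754061 , 0.51891749, 0.55424254]), array([ 0.54958909, -0.6272019 , -0.55191398]))
0.1 [ 0.15981829 -0.62945132  0.250781  ] [[ 9.69218702e-01  2.46201077e-01 -3.71496791e-04]
 [ 2.46201350e-01 -9.69217199e-01  1.70763073e-03]
 [ 6.03594446e-05 -1.74653065e-03 -9.99998473e-01]] 0.09179450131980635 [0.24572408 0.17760061 0.10395341]
```

View pics/top0.png

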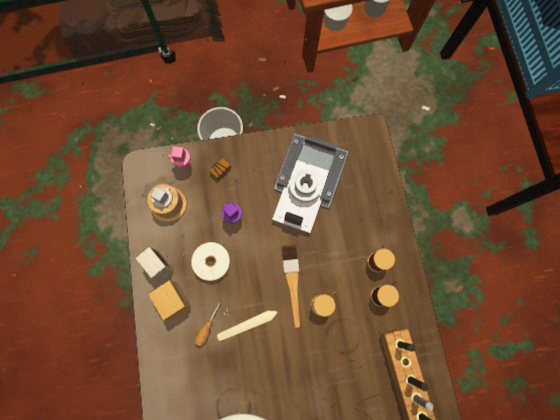

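View pics/scene0.png

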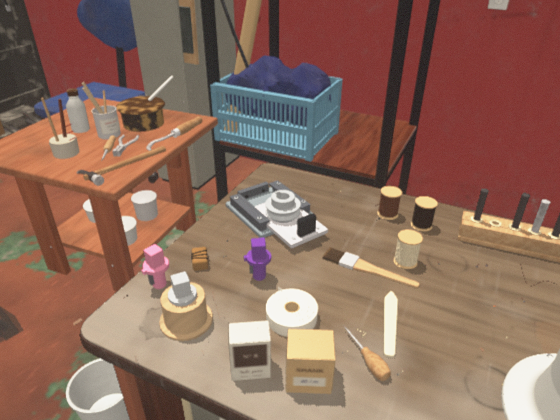

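The top view shows the fixture and pulley at about (305,182), the handle at (293,218), the holder with the spindle at (163,200), and the pink and purple decoys at (179,156) and (232,213). I'll zoom in on the parts.

```bash
python3 - <<'E'
from h import *
f=np.load("top0.npz");im=f["image"]
a=cv2.resize(im[125:240,260:360],None,fx=4,fy=4,interpolation=cv2.INTER_CUBIC)
b=cv2.resize(im[170:230,135:195],None,fx=6.5,fy=6.5,interpolation=cv2.INTER_CUBIC)
c=np.zeros((460,800,3),np.uint8);c[:460,:400]=a;c[:390,400:790]=b
cv2.imwrite("pics/crop.png",c)
P=cloud(f)
for u,v in [(293,218),(305,182),(293,190),(165,196),(160,197),(175,205),(165,212),(220,168),(210,262),(313,155),(232,213),(179,156)]: print(u,v,P[v,u].round(4),onz(f,u,v,.07).round(4))
E
```

```text
293 218 [ 0.5097 -0.0548  0.0628] [ 0.508  -0.0545  0.07  ]
305 182 [ 0.6039 -0.0759  0.0268] [ 0.5897 -0.0735  0.07  ]
293 190 [ 0.5743 -0.0497  0.0535] [ 0.5693 -0.0493  0.07  ]
165 196 [0.526  0.2176 0.0835] [0.5294 0.2217 0.07  ]
160 197 [0.52   0.2242 0.0947] [0.5262 0.232  0.07  ]
175 205 [0.5159 0.2022 0.0526] [0.5118 0.1974 0.07  ]
165 212 [0.4977 0.2204 0.0557] [0.4946 0.2161 0.07  ]
220 168 [0.6196 0.1208 0.0234] [0.6035 0.1128 0.07  ]
210 262 [0.4056 0.1185 0.0018] [0.3991 0.1073 0.07  ]
313 155 [ 0.6758 -0.09    0.014 ] [ 0.6531 -0.0861  0.07  ]
232 213 [0.5038 0.0734 0.0808] [0.5063 0.0747 0.07  ]
179 156 [0.6181 0.2024 0.0816] [0.6223 0.2056 0.07  ]
```

View pics/crop.png

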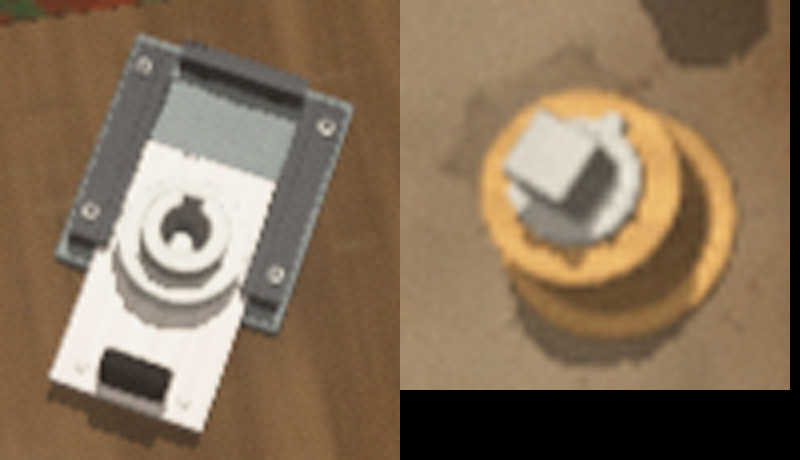

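Crop: the hub's keyway is up and slightly right of the bore, near top-view pixel (309,174). The spindle's nose is at the upper right of the collar, near (167,189), and the head is turned about 30° in the image.

```bash
python3 - <<'E'
from h import *
f=np.load("top0.npz");P=cloud(f)
X,Y,Z=P[...,0],P[...,1],P[...,2]
def reg(n,m):
    p=P[m][:,:2]*1000
    r=cv2.minAreaRect(p.astype(np.float32));print(n,len(p),"mean",p.mean(0).round(1),"rect",np.round(r[0],1),np.round(r[1],1),round(r[2],1)," zmed",np.median(P[m][:,2]).round(4)); return p
near=lambda x,y,r:np.hypot(X-x,Y-y)<r
reg("handle",near(.51,-.055,.035)&(Z>.058)&(Z<.068))
g=near(.62,-.08,.13)
reg("traytop",g&(Z>.020)&(Z<.028)&(f["image"].min(2)>140))
reg("guides",near(.64,-.085,.12)&(Z>.030)&(Z<.037))
p=reg("hubtop",near(.59,-.075,.04)&(Z>.064)&(Z<.074))
print("circ",cv2.minEnclosingCircle(p.astype(np.float32)))
reg("rim",near(.59,-.075,.05)&(Z>.047)&(Z<.056))
reg("head",near(.52,.226,.03)&(Z>.089)&(Z<.099))
c=reg("collar",near(.52,.226,.04)&(Z>.0595)&(Z<.068))
print("circ",cv2.minEnclosingCircle(c.astype(np.float32)))
h=reg("holder",near(.515,.22,.06)&(Z>.050)&(Z<.059)); print(cv2.minEnclosingCircle(h.astype(np.float32)))
for nm,c0 in (("tape",(.41,.115)),("wax",(.62,.12)),("purple",(.5,.07)),("pink",(.62,.2))):
    m=near(*c0,.06)&(Z>.012);reg(nm,m);print(Z[m].max())
E
```

```text
handle 115 mean [511.4 -56.7] rect [511.8 -56.6] [39.2 13.9] 75.5  zmed 0.0626
traytop 1180 mean [562.2 -69.4] rect [573.4 -71.4] [ 89.  150.8] 76.1  zmed 0.0241
guides 1298 mean [640.3 -89.7] rect [631.2 -86.8] [125.9 158.3] 75.4  zmed 0.033
hubtop 257 mean [587.7 -76.1] rect [588.7 -76.1] [46.  46.3] 51.0  zmed 0.0689
circ ((589.0967407226562, -76.1203384399414), 24.12478256225586)
rim 422 mean [585.4 -75.4] rect [589.5 -76.3] [69.6 68.6] 5.4  zmed 0.0511
head 132 mean [526.3 230. ] rect [526.6 229.9] [24.  23.9] 66.3  zmed 0.093
collar 157 mean [523.3 224.9] rect [526. 226.] [37.1 46.1] 55.3  zmed 0.0631
circ ((527.4502563476562, 227.1326141357422), 24.943265914916992)
holder 394 mean [522.7 226.8] rect [526.3 230.3] [66.7 66.9] 24.9  zmed 0.0553
((526.5819091796875, 230.7174072265625), 34.42251205444336)
tape 1091 mean [404.6 113.4] rect [405.  113.7] [81.6 81.3] 28.0  zmed 0.0261
0.031001395002290565
wax 249 mean [618.9 121.1] rect [620.  121.8] [29.5 45.8] 52.8  zmed 0.0216
0.027578241083918483
purple 330 mean [506.9  76.6] rect [488.8  76.6] [84.3 41.6] 4.8  zmed 0.0536
0.08564747935158064
pink 341 mean [621.9 204.2] rect [616.8 189.2] [90.1 42.6] 62.3  zmed 0.0586
0.08590445843227879
```

```bash
cat >> h.py <<'E'
def move(tgt,yaw):
    "tool-frame cm to target TCP & spin deg so tool x has the given world yaw (mod 180)"
    s=sense();R=np.array(s["tcp_rot"]);d=R.T@(np.array(tgt)-s["tcp_pos"])*100
    y=np.degrees(np.arctan2(R[1,0],R[0,0]));sp=-((yaw-y+90)%180-90)
    print("t",round(s["t"],2),"tcp",np.round(s["tcp_pos"],4),"yaw",round(y,2),"delta cm",d.round(2),"spin",round(sp,2),"F",np.round(s["wrist_force"],1),"op",round(s["opening"],4))
E
python3 - <<'E'
from h import *
f=np.load("top0.npz");P=cloud(f)
X,Y,Z=P[...,0],P[...,1],P[...,2]
v,u=np.mgrid[:420,:560]
o,_=ray(f,0,0)
D=(P-o);Q=o+D*((.069-o[2])/D[...,2])[...,None]
dx,dy=Q[...,0]-.5891,Q[...,1]+.0761;r=np.hypot(dx,dy)
m=(r>.0145)&(r<.018)&(Z<.066);a=np.degrees(np.arctan2(dy,dx))[m];print("keyway",np.sort(a).round(0))
dx,dy=X-.5265,Y-.2298;r=np.hypot(dx,dy)
m=(r>.0228)&(r<.028)&(Z>.0585)&(Z<.068);print("nose",np.sort(np.degrees(np.arctan2(dy,dx))[m]).round(0))
m=(X>.1)&(X<.6)&(Y<-.13)&(Y>-.7);print("tall right",np.nanmax(Z[m]),P[m][np.argmax(Z[m])])
sc=np.load("scene0.npz");S=cloud(sc);m=(S[...,1]<-.1)&(S[...,1]>-.65)&(S[...,0]>.1)&(S[...,0]<.6)&(sc["range_z"]>0);print(S[m][np.argsort(-S[m][:,2])[:3]])
move([.5118,-.0566,.25],-14.3)
E
```

```text
keyway [-29. -25. -18. -11.  -9.  -3.  -2.   6.   6. 143.]
nose [-149.  -84.  -30.  -22.  -17.  -14.  -13.   85.   89.]
tall right 0.11931203371172983 [ 0.20765118 -0.31596934  0.11931203]
[[ 0.20668571 -0.31020629  0.11842027]
 [ 0.20798833 -0.31499758  0.11782694]
 [ 0.20670577 -0.31678345  0.11752842]]
t 0.1 tcp [ 0.1598 -0.6295  0.2508] yaw 14.25 delta cm [ 48.22 -46.86   0.16] spin 28.55 F [0.2 0.2 0.1] op 0.0918<stdin>:6: RuntimeWarning: divide by zero encountered in divide
<stdin>:6: RuntimeWarning: invalid value encountered in multiply
```

```bash
r='{"delta_pos":[2.8,-2.7,0],"spin":0,"claw":-1}'; python3 -m crank '[{"delta_pos":[2.8,-2.7,0],"spin":0,"claw":-1},{"delta_pos":[2.8,-2.7,0],"spin":0,"claw":-1},{"delta_pos":[2.8,-2.7,0],"spin":0,"claw":-1},{"delta_pos":[2.8,-2.7,0],"spin":0,"claw":-1},{"delta_pos":[2.8,-2.7,0],"spin":0,"claw":-1}]' 20
python3 -m crank '[{"delta_pos":[2.8,-2.7,0],"spin":0,"claw":-1},{"delta_pos":[2.8,-2.7,0],"spin":0,"claw":-1},{"delta_pos":[2.8,-2.7,0],"spin":0,"claw":-1},{"delta_pos":[2.8,-2.7,0],"spin":0,"claw":-1},{"delta_pos":[2.8,-2.7,0],"spin":0,"claw":-1}]'
python3 -m crank '[{"delta_pos":[2.8,-2.7,0],"spin":0,"claw":-1},{"delta_pos":[2.8,-2.7,0],"spin":0,"claw":-1},{"delta_pos":[2.8,-2.7,0],"spin":0,"claw":-1},{"delta_pos":[2.8,-2.7,0],"spin":0,"claw":-1},{"delta_pos":[2.8,-2.7,0],"spin":0,"claw":-1}]'
python3 -c "
from h import *
move([.5118,-.0566,.15],-14.3)"
```

```text
t: 0.52
tcp_pos: [0.263, -0.4627, 0.2513]
tcp_rot: [[0.969, 0.246, -0.0], [0.246, -0.969, 0.001], [-0.0, -0.001, -1.0]]
wrist_force: [0.7, -0.5, 0.3]
opening: 0.0918
finger_force: 0.0
t: 0.93
tcp_pos: [0.3653, -0.2975, 0.2516]
tcp_rot: [[0.969, 0.246, -0.0], [0.246, -0.969, -0.0], [-0.0, 0.0, -1.0]]
wrist_force: [0.8, -0.0, 0.9]
opening: 0.0918
finger_force: 0.0
t: 1.35
tcp_pos: [0.4677, -0.1324, 0.2517]
tcp_rot: [[0.969, 0.246, -0.0], [0.246, -0.969, -0.0], [-0.0, 0.0, -1.0]]
wrist_force: [1.1, -0.5, 0.0]
opening: 0.0917
finger_force: 0.0
t 1.35 tcp [ 0.4677 -0.1324  0.2517] yaw 14.24 delta cm [ 6.14 -6.26 10.16] spin 28.54 F [ 1.1 -0.5  0. ] op 0.0917
```

```bash
python3 -m crank '[{"delta_pos":[2.05,-2.09,2],"spin":0,"claw":-1},{"delta_pos":[2.05,-2.09,2],"spin":0,"claw":-1},{"delta_pos":[2.04,-2.08,2],"spin":0,"claw":-1},{"delta_pos":[0,0,2],"spin":7.1,"claw":-1},{"delta_pos":[0,0,2],"spin":7.1,"claw":-1}]'
python3 -m crank '[{"delta_pos":[0,0,0],"spin":7.1,"claw":-1},{"delta_pos":[0,0,0],"spin":7.1,"claw":-1},{"delta_pos":[0,0,0],"spin":0,"claw":-1},{"delta_pos":[0,0,0],"spin":0,"claw":-1},{"delta_pos":[0,0,0],"spin":0,"claw":-1}]'
python3 -c "
from h import *
move([.5118,-.0566,.055],-14.3)
f=grab_frame('wrist');cv2.imwrite('pics/w1.png',f['image']);np.savez('w1.npz',**f)
P=cloud(f);Z=P[...,2]
def reg(n,m):
    p=P[m][:,:2]*1000;r=cv2.minAreaRect(p.astype(np.float32));print(n,len(p),np.round(r[0],1),np.round(r[1],1),round(r[2],1))
n=lambda x,y,r:np.hypot(P[...,0]-x,P[...,1]-y)<r
reg('handle',n(.512,-.057,.03)&(abs(Z-.063)<.003))
reg('hub',n(.589,-.076,.03)&(abs(Z-.069)<.003))
"
```

```text
t: 1.77
tcp_pos: [0.512, -0.0555, 0.1505]
tcp_rot: [[1.0, -0.0, 0.0], [-0.0, -1.0, 0.002], [0.0, -0.002, -1.0]]
wrist_force: [-0.3, -0.3, -0.1]
opening: 0.0919
finger_force: 0.0
t: 2.18
tcp_pos: [0.5116, -0.0582, 0.1519]
tcp_rot: [[0.971, -0.241, 0.0], [-0.241, -0.971, -0.0], [0.0, 0.0, -1.0]]
wrist_force: [-0.3, 0.0, 0.4]
opening: 0.0917
finger_force: 0.0
t 2.18 tcp [ 0.5116 -0.0582  0.1519] yaw -13.93 delta cm [-0.02 -0.16  9.69] spin 0.37 F [-0.3  0.   0.4] op 0.0917
handle 1216 [512.3 -57.3] [39.6 13.5] 76.2
hub 4064 [589.1 -76.8] [47.7 47.3] 76.3
```

View pics/w1.png

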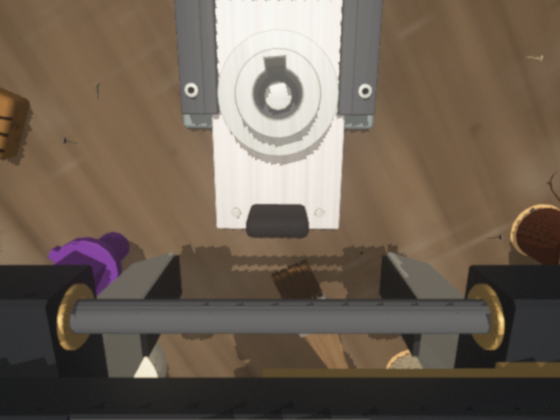

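The wrist view shows the handle at (277,220), centred between the fingers. The hub is at (277,93), with the keyway at (274,62) pointing nearly along the slide direction. I'll go down and grip the handle.

```bash
python3 -m crank '[{"delta_pos":[0.05,-0.1,3],"spin":0,"claw":-1},{"delta_pos":[0,0,3],"spin":0,"claw":-1},{"delta_pos":[0,0,2.5],"spin":0,"claw":-1},{"delta_pos":[0,0,1.2],"spin":0.3,"claw":-1},{"delta_pos":[0,0,0],"spin":0,"claw":0}]' 20
python3 -m crank '[{"delta_pos":[0,0,0],"spin":0,"claw":1},{"delta_pos":[0,0,0],"spin":0,"claw":1},{"delta_pos":[0,0,0],"spin":0,"claw":1},{"delta_pos":[0,0,0],"spin":0,"claw":1},{"delta_pos":[0,0,0],"spin":0,"claw":1}]' 20
```

```text
t: 2.65
tcp_pos: [0.5102, -0.0573, 0.0524]
tcp_rot: [[0.969, -0.249, -0.005], [-0.249, -0.969, 0.001], [-0.005, 0.0, -1.0]]
wrist_force: [-0.3, -0.5, -0.4]
opening: 0.0888
finger_force: 0.0
t: 3.07
tcp_pos: [0.5131, -0.0576, 0.0558]
tcp_rot: [[0.968, -0.25, 0.002], [-0.25, -0.968, -0.001], [0.002, 0.0, -1.0]]
wrist_force: [0.8, 0.4, -0.8]
opening: 0.0563
finger_force: 0.0
```

```bash
python3 -m crank '[{"delta_pos":[0,0,0],"spin":0,"claw":1},{"delta_pos":[0,0,0],"spin":0,"claw":1},{"delta_pos":[0,0,0],"spin":0,"claw":1},{"delta_pos":[0,0,0],"spin":0,"claw":1},{"delta_pos":[0,0,0],"spin":0,"claw":1}]' 20
python3 -m crank '[{"delta_pos":[0.5,0,0],"spin":0,"claw":1},{"delta_pos":[0.8,0,0],"spin":0,"claw":1},{"delta_pos":[0.8,0,0],"spin":0,"claw":1},{"delta_pos":[0.8,0,0],"spin":0,"claw":1},{"delta_pos":[0.5,0,0],"spin":0,"claw":1}]' 20
```

```text
t: 3.48
tcp_pos: [0.5127, -0.0565, 0.0551]
tcp_rot: [[0.969, -0.249, 0.001], [-0.249, -0.969, 0.001], [0.001, -0.001, -1.0]]
wrist_force: [0.3, 2.9, 3.6]
opening: 0.0398
finger_force: 20.0
t: 3.9
tcp_pos: [0.5453, -0.0648, 0.0551]
tcp_rot: [[0.969, -0.249, -0.001], [-0.249, -0.969, 0.001], [-0.001, -0.001, -1.0]]
wrist_force: [-3.2, 4.2, 7.6]
opening: 0.0398
finger_force: 20.0
```

```bash
python3 -m crank '[{"delta_pos":[0.3,0,0],"spin":0,"claw":1},{"delta_pos":[0.2,0,0],"spin":0,"claw":1},{"delta_pos":[0.2,0,0],"spin":0,"claw":1},{"delta_pos":[0,0,0],"spin":0,"claw":1},{"delta_pos":[0,0,0],"spin":0,"claw":1}]'
python3 -m crank '[{"delta_pos":[0.2,0,0],"spin":0,"claw":1},{"delta_pos":[0.2,0,0],"spin":0,"claw":1},{"delta_pos":[0.1,0,0],"spin":0,"claw":1},{"delta_pos":[0,0,0],"spin":0,"claw":1},{"delta_pos":[0,0,0],"spin":0,"claw":1}]'
python3 -m crank '[{"delta_pos":[0.2,0,0],"spin":0,"claw":1},{"delta_pos":[0.2,0,0],"spin":0,"claw":1},{"delta_pos":[0.1,0,0],"spin":0,"claw":1},{"delta_pos":[0,0,0],"spin":0,"claw":1},{"delta_pos":[0,0,0],"spin":0,"claw":1}]'
```

```text
t: 4.32
tcp_pos: [0.5521, -0.0664, 0.0551]
tcp_rot: [[0.969, -0.249, -0.0], [-0.249, -0.969, 0.001], [-0.0, -0.001, -1.0]]
wrist_force: [-1.7, 3.5, 5.6]
opening: 0.0398
finger_force: 20.0
t: 4.73
tcp_pos: [0.5567, -0.0677, 0.0551]
tcp_rot: [[0.969, -0.249, -0.0], [-0.249, -0.969, 0.001], [-0.001, -0.001, -1.0]]
wrist_force: [-1.5, 3.1, 5.1]
opening: 0.0398
finger_force: 20.0
t: 5.15
tcp_pos: [0.5595, -0.0684, 0.055]
tcp_rot: [[0.969, -0.248, -0.004], [-0.248, -0.969, 0.001], [-0.004, 0.0, -1.0]]
wrist_force: [-8.6, 4.7, 12.3]
opening: 0.0398
finger_force: 20.0
```

```bash
python3 -m crank '[{"delta_pos":[0.2,0,0],"spin":0,"claw":1},{"delta_pos":[0.1,0,0],"spin":0,"claw":1},{"delta_pos":[0,0,0],"spin":0,"claw":1},{"delta_pos":[0,0,0],"spin":0,"claw":1},{"delta_pos":[0,0,0],"spin":0,"claw":1}]'
python3 -c "
from h import *
f=grab_frame('top');np.savez('top1.npz',**f);P=cloud(f);Z=P[...,2]
n=lambda x,y,r:np.hypot(P[...,0]-x,P[...,1]-y)<r
m=n(.635,-.088,.12)&(abs(Z-.033)<.0025);p=P[m][:,:2]*1e3;print(cv2.minAreaRect(p.astype(np.float32)))
m=n(.635,-.088,.03)&(abs(Z-.069)<.003);p=P[m][:,:2]*1e3;print(cv2.minEnclosingCircle(p.astype(np.float32)),len(p))
"
```

```text
t: 5.57
tcp_pos: [0.5599, -0.0684, 0.0548]
tcp_rot: [[0.969, -0.248, -0.009], [-0.248, -0.969, 0.001], [-0.009, 0.001, -1.0]]
wrist_force: [-14.1, 7.1, 19.4]
opening: 0.04
finger_force: 20.0
((553.981689453125, -44.64258575439453), (2.204580545425415, 0.0), 92.55950164794922)
((0.0, 0.0), 0.0) 0
```

The stop is reached: the force rises with no further motion, after 48 mm of travel. I'll open, lift, and measure the hub from straight above.

```bash
python3 -m crank '[{"delta_pos":[-0.4,0,0],"spin":0,"claw":1},{"delta_pos":[0,0,0],"spin":0,"claw":-1},{"delta_pos":[0,0,0],"spin":0,"claw":-1},{"delta_pos":[0,0,0],"spin":0,"claw":-1},{"delta_pos":[0,0,0],"spin":0,"claw":-1}]'
python3 -m crank '[{"delta_pos":[0,0,0],"spin":0,"claw":-1},{"delta_pos":[0,0,-3],"spin":0,"claw":-1},{"delta_pos":[0,0,-3],"spin":0,"claw":-1},{"delta_pos":[0,0,-4],"spin":0,"claw":-1},{"delta_pos":[0,0,-4],"spin":0,"claw":-1}]'
python3 -m crank '[{"delta_pos":[-0.5,0,-1],"spin":0,"claw":-1},{"delta_pos":[0,0,0],"spin":0,"claw":-1},{"delta_pos":[0,0,0],"spin":0,"claw":-1},{"delta_pos":[0,0,0],"spin":0,"claw":-1},{"delta_pos":[0,0,0],"spin":0,"claw":-1}]'
cat > hub.py <<'E'
from h import *
f=grab_frame("wrist");np.savez("w2.npz",**f);P=cloud(f);Z=P[...,2];z0=f["range_z"]
n=lambda x,y,r:np.hypot(P[...,0]-x,P[...,1]-y)<r
g=n(.636,-.089,.04)
m=g&(abs(Z-.069)<.003);p=(P[m][:,:2]*1e3).astype(np.float32);print("zmed",np.median(Z[m]))
h=cv2.convexHull(p);c,r=cv2.minEnclosingCircle(h);print("hub",c,r,cv2.fitEllipse(h))
o,_=ray(f,0,0);D=P-o;Q=o+D*((.069-o[2])/np.where(D[...,2]==0,-1,D[...,2]))[...,None]
dx,dy=Q[...,0]*1e3-c[0],Q[...,1]*1e3-c[1];rr=np.hypot(dx,dy)
m=(rr>15)&(rr<18.3)&((Z<.064)|(z0==0));a=np.degrees(np.arctan2(dy,dx))[m];print("key n",len(a),np.median(a),a.mean(),np.percentile(a,[2,98]))
m=n(.56,-.069,.03)&(abs(Z-.063)<.003);p=(P[m][:,:2]*1e3).astype(np.float32);print("handle",cv2.minAreaRect(p) if len(p) else None)
cv2.imwrite("pics/w2.png",f["image"])
move([.5265,.2298,.2],0)
E
python3 hub.py
```

```text
t: 6.03
tcp_pos: [0.5607, -0.0707, 0.0545]
tcp_rot: [[0.968, -0.25, -0.0], [-0.25, -0.968, -0.001], [-0.0, 0.001, -1.0]]
wrist_force: [-0.4, -0.4, -0.4]
opening: 0.0623
finger_force: 0.0
t: 6.45
tcp_pos: [0.5598, -0.0699, 0.1954]
tcp_rot: [[0.968, -0.249, -0.002], [-0.249, -0.968, 0.001], [-0.002, -0.0, -1.0]]
wrist_force: [1.2, -0.8, -0.8]
opening: 0.0912
finger_force: 0.0
t: 6.87
tcp_pos: [0.5547, -0.0688, 0.2029]
tcp_rot: [[0.968, -0.25, -0.003], [-0.25, -0.968, 0.001], [-0.003, 0.0, -1.0]]
wrist_force: [0.5, 0.3, 0.2]
opening: 0.0917
finger_force: 0.0
zmed 0.06923497127159553
hub (635.6625366210938, -88.59198760986328) 24.05241584777832 ((635.5769653320312, -88.57787322998047), (47.61455154418945, 47.88301467895508), 163.4258575439453)
key n 85 -8.708646732829857 -9.169752687794572 [-27.36634849   8.54732524]
handle ((558.3764038085938, -69.07762908935547), (38.79304885864258, 14.144232749938965), 75.51486206054688)
t 6.92 tcp [ 0.5548 -0.0687  0.2029] yaw -14.45 delta cm [-10.19 -28.2    0.32] spin -14.45 F [-0.4 -0.1 -0.1] op 0.0916
```

View pics/w2.png

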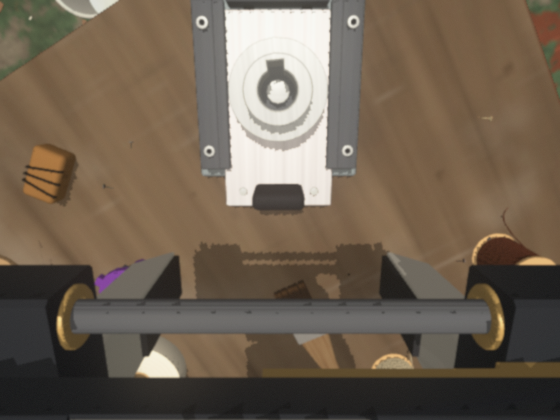

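The tray lies against the stop. The hub is at (0.6356, -0.0886), z 0.069, with the keyway yaw at about -9°. Next I'll measure the spindle with the wrist camera.

```bash
python3 -m crank '[{"delta_pos":[-1.8,-3.13,0],"spin":0,"claw":-1},{"delta_pos":[-1.8,-3.13,0],"spin":0,"claw":-1},{"delta_pos":[-1.8,-3.13,0],"spin":0,"claw":-1},{"delta_pos":[-1.8,-3.13,0],"spin":0,"claw":-1},{"delta_pos":[-1.8,-3.13,0],"spin":0,"claw":-1}]'
python3 -m crank '[{"delta_pos":[-1.8,-3.13,0],"spin":0,"claw":-1},{"delta_pos":[-1.8,-3.13,0],"spin":0,"claw":-1},{"delta_pos":[-1.8,-3.13,0],"spin":0,"claw":-1},{"delta_pos":[-1.8,-3.13,0],"spin":0,"claw":-1},{"delta_pos":[0,0,0],"spin":0,"claw":-1}]'
python3 -m crank '[{"delta_pos":[0,0,0],"spin":4.6,"claw":-1},{"delta_pos":[0,0,0],"spin":4.6,"claw":-1},{"delta_pos":[0,0,0],"spin":0,"claw":-1},{"delta_pos":[0,0,0],"spin":0,"claw":-1},{"delta_pos":[0,0,0],"spin":0,"claw":-1}]'
cat > spin.py <<'E'
from h import *
f=grab_frame("wrist");P=cloud(f);X,Y,Z=P[...,0]*1e3,P[...,1]*1e3,P[...,2]*1e3
n=lambda x,y,r:np.hypot(X-x,Y-y)<r
g=n(526.5,230,40)
m=g&(abs(Z-93)<3);p=np.stack([X[m],Y[m]],1).astype(np.float32);r=cv2.minAreaRect(p);print("head",r,np.median(Z[m]))
m=g&(Z>59)&(Z<68);p=np.stack([X[m],Y[m]],1).astype(np.float32);print("collar",len(p),cv2.minEnclosingCircle(p))
c=r[0];rr=np.hypot(X-c[0],Y-c[1]);a=np.degrees(np.arctan2(Y-c[1],X-c[0]))
m=m&(rr>23.2)&(rr<28);print("nose",len(a[m]),np.median(a[m]),np.percentile(a[m],[5,50,95]),np.median(rr[m]))
cv2.imwrite("pics/w3.png",f["image"])
print(np.round(sense()["joint_positions"],2))
move([c[0]/1e3,c[1]/1e3,.091],-23.7)
E
python3 spin.py
```

```text
t: 7.33
tcp_pos: [0.5065, 0.1067, 0.2036]
tcp_rot: [[0.968, -0.25, -0.002], [-0.25, -0.968, 0.0], [-0.002, 0.0, -1.0]]
wrist_force: [0.2, 0.8, 1.1]
opening: 0.0914
finger_force: 0.0
t: 7.75
tcp_pos: [0.4641, 0.254, 0.2042]
tcp_rot: [[0.973, -0.231, -0.002], [-0.231, -0.973, 0.005], [-0.003, -0.004, -1.0]]
wrist_force: [-0.9, 2.1, 0.2]
opening: 0.092
finger_force: 0.0
t: 8.17
tcp_pos: [0.4688, 0.2425, 0.2034]
tcp_rot: [[0.925, -0.38, -0.003], [-0.38, -0.925, -0.002], [-0.002, 0.003, -1.0]]
wrist_force: [-0.3, 0.1, 0.6]
opening: 0.0921
finger_force: 0.0
head ((526.1348876953125, 230.18002319335938), (23.821414947509766, 23.896739959716797), 67.26718139648438) 93.142157608383
collar 1590 ((528.0891723632812, 229.63682556152344), 23.898609161376953)
nose 48 -24.392052235156545 [-32.52540253 -24.39205224 -15.2846108 ] 24.455280247761895
[-0.33  0.32 -0.23  1.91  0.09  0.93 -2.57]
t 8.22 tcp [0.469  0.2422 0.2035] yaw -22.38 delta cm [ 5.76 -1.09 11.23] spin 1.32 F [ 0.5 -0.1  0.5] op 0.092
```

View pics/w3.png

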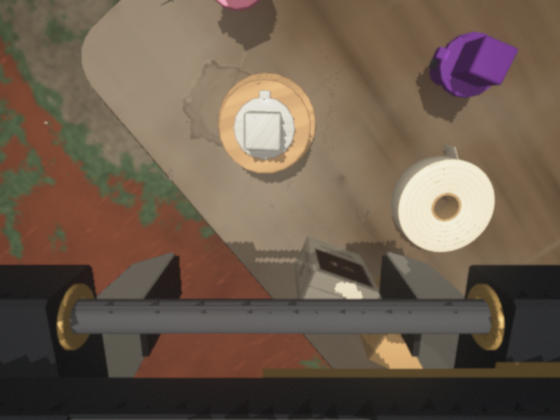

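The spindle head is at image (263,130), the nose at (264,95), and the collar sits on the holder. The head is at (0.526, 0.230) with yaw about -23.5°. I'll move above it and check before going down.

```bash
python3 -m crank '[{"delta_pos":[1.9,-0.37,1.2],"spin":0,"claw":-1},{"delta_pos":[1.9,-0.36,1.2],"spin":0,"claw":-1},{"delta_pos":[1.96,-0.36,1.2],"spin":0,"claw":-1},{"delta_pos":[0,0,1.2],"spin":0,"claw":-1},{"delta_pos":[0,0,0],"spin":0,"claw":-1}]'
python3 -c "
from h import *
print(np.round(sense()['joint_positions'],3))
move([.5262,.2301,.091],-23.4)"
```

```text
t: 8.63
tcp_pos: [0.5263, 0.2272, 0.1529]
tcp_rot: [[0.922, -0.386, -0.007], [-0.386, -0.922, -0.002], [-0.006, 0.004, -1.0]]
wrist_force: [-0.7, -0.5, -0.3]
opening: 0.0914
finger_force: 0.0
[-0.3    0.46  -0.195  1.832  0.111  0.867 -2.515]
t 8.63 tcp [0.5263 0.2272 0.1529] yaw -22.72 delta cm [-0.08 -0.29  6.19] spin 0.68 F [-0.7 -0.5 -0.3] op 0.0914
```

```bash
python3 -m crank '[{"delta_pos":[-0.05,-0.25,2],"spin":0.6,"claw":-1},{"delta_pos":[0,0,2],"spin":0,"claw":-1},{"delta_pos":[0,0,1.5],"spin":0,"claw":-1},{"delta_pos":[0,0,0],"spin":0,"claw":-1},{"delta_pos":[0,0,0],"spin":0,"claw":-1}]'
python3 -c "
from h import *
move([.5262,.2301,.091],-23.4)"
```

```text
t: 9.05
tcp_pos: [0.5261, 0.2318, 0.1006]
tcp_rot: [[0.92, -0.393, -0.004], [-0.393, -0.92, -0.001], [-0.004, 0.003, -1.0]]
wrist_force: [-0.1, 0.8, 0.3]
opening: 0.0919
finger_force: 0.0
t 9.05 tcp [0.5261 0.2318 0.1006] yaw -23.14 delta cm [0.08 0.15 0.96] spin 0.26 F [-0.1  0.8  0.3] op 0.0919
```

```bash
python3 -m crank '[{"delta_pos":[0.05,0.1,0.8],"spin":0,"claw":-1},{"delta_pos":[0,0,0],"spin":0,"claw":0},{"delta_pos":[0,0,0],"spin":0,"claw":1},{"delta_pos":[0,0,0],"spin":0,"claw":1},{"delta_pos":[0,0,0],"spin":0,"claw":1}]' 40
python3 -m crank '[{"delta_pos":[0,0,0],"spin":0,"claw":1},{"delta_pos":[0,0,0],"spin":0,"claw":1},{"delta_pos":[0,0,0],"spin":0,"claw":1},{"delta_pos":[0,0,0],"spin":0,"claw":1},{"delta_pos":[0,0,0],"spin":0,"claw":1}]' 40
python3 -m crank '[{"delta_pos":[0,0,0],"spin":0,"claw":1},{"delta_pos":[0,0,0],"spin":0,"claw":1},{"delta_pos":[0,0,0],"spin":0,"claw":1},{"delta_pos":[0,0,0],"spin":0,"claw":1},{"delta_pos":[0,0,0],"spin":0,"claw":1}]' 40
```

```text
t: 9.47
tcp_pos: [0.5278, 0.2309, 0.0935]
tcp_rot: [[0.919, -0.393, -0.001], [-0.393, -0.919, -0.001], [-0.0, 0.001, -1.0]]
wrist_force: [0.0, 0.4, -0.4]
opening: 0.07
finger_force: 0.0
t: 9.88
tcp_pos: [0.5274, 0.2307, 0.0928]
tcp_rot: [[0.919, -0.393, -0.002], [-0.393, -0.919, -0.002], [-0.001, 0.002, -1.0]]
wrist_force: [-1.0, 1.3, 0.7]
opening: 0.0363
finger_force: 0.0
t: 10.3
tcp_pos: [0.5274, 0.2307, 0.0928]
tcp_rot: [[0.919, -0.393, -0.002], [-0.393, -0.919, -0.002], [-0.001, 0.002, -1.0]]
wrist_force: [0.1, -0.2, -1.0]
opening: 0.0236
finger_force: 39.9
```

```bash
python3 -m crank '[{"delta_pos":[0,0,-1],"spin":0,"claw":1},{"delta_pos":[0,0,-2.5],"spin":0,"claw":1},{"delta_pos":[0,0,-2.5],"spin":0,"claw":1},{"delta_pos":[0,0,-2.5],"spin":0,"claw":1},{"delta_pos":[0,0,-2],"spin":0,"claw":1}]'
python3 -c "
from h import *
move([.5364,.2,.193],-9);move([.6366,-.0886,.193],-9)"
```

```text
t: 10.72
tcp_pos: [0.5277, 0.2309, 0.2]
tcp_rot: [[0.919, -0.393, -0.001], [-0.393, -0.919, -0.001], [-0.0, 0.001, -1.0]]
wrist_force: [1.1, -0.2, -2.2]
opening: 0.0238
finger_force: 39.9
t 10.72 tcp [0.5277 0.2309 0.2   ] yaw -23.15 delta cm [2.02 2.5  0.71] spin -14.15 F [ 1.1 -0.2 -2.2] op 0.0238
t 10.72 tcp [0.5277 0.2309 0.2   ] yaw -23.15 delta cm [22.57 25.1   0.73] spin -14.15 F [ 1.1 -0.2 -2.2] op 0.0238
```

```bash
python3 -m crank '[{"delta_pos":[2.26,2.51,0],"spin":0,"claw":1},{"delta_pos":[2.26,2.51,0],"spin":0,"claw":1},{"delta_pos":[2.26,2.51,0],"spin":0,"claw":1},{"delta_pos":[2.26,2.51,0],"spin":0,"claw":1},{"delta_pos":[2.26,2.51,0],"spin":0,"claw":1}]'
python3 -m crank '[{"delta_pos":[2.26,2.51,0],"spin":0,"claw":1},{"delta_pos":[2.26,2.51,0],"spin":0,"claw":1},{"delta_pos":[2.26,2.51,0],"spin":0,"claw":1},{"delta_pos":[2.26,2.51,0],"spin":0,"claw":1},{"delta_pos":[2.26,2.51,0],"spin":0,"claw":1}]'
python3 -m crank '[{"delta_pos":[0,0,0],"spin":-4.7,"claw":1},{"delta_pos":[0,0,0],"spin":-4.7,"claw":1},{"delta_pos":[0,0,0],"spin":-4.7,"claw":1},{"delta_pos":[0,0,0],"spin":0,"claw":1},{"delta_pos":[0,0,0],"spin":0,"claw":1}]'
python3 - <<'E'
from h import *
move([.6366,-.0886,.160],-9)
im=[]
for n in("scene","top","wrist"):
    f=grab_frame(n);np.savez(n+"3.npz",**f);im.append(cv2.resize(f["image"],(400,300)) if n!="scene" else cv2.resize(f["image"][120:270,180:380],(400,300)))
cv2.imwrite("pics/hover.png",np.vstack([np.hstack(im[:2]),np.hstack([im[2],0*im[2]])]))
E
```

```text
t: 11.13
tcp_pos: [0.5821, 0.0695, 0.1985]
tcp_rot: [[0.92, -0.393, -0.002], [-0.393, -0.92, -0.002], [-0.001, 0.002, -1.0]]
wrist_force: [0.6, 0.0, -2.1]
opening: 0.0234
finger_force: 39.9
t: 11.55
tcp_pos: [0.6366, -0.0903, 0.1985]
tcp_rot: [[0.919, -0.393, -0.002], [-0.393, -0.919, -0.001], [-0.002, 0.002, -1.0]]
wrist_force: [0.3, 0.5, -2.7]
opening: 0.0239
finger_force: 39.9
t: 11.97
tcp_pos: [0.6364, -0.0888, 0.1982]
tcp_rot: [[0.987, -0.16, -0.002], [-0.16, -0.987, -0.001], [-0.002, 0.002, -1.0]]
wrist_force: [0.1, 0.6, -2.8]
opening: 0.0237
finger_force: 39.9
t 11.97 tcp [ 0.6364 -0.0888  0.1982] yaw -9.2 delta cm [ 0.02 -0.03  3.82] spin -0.2 F [ 0.1  0.6 -2.8] op 0.0237
```

View pics/hover.png

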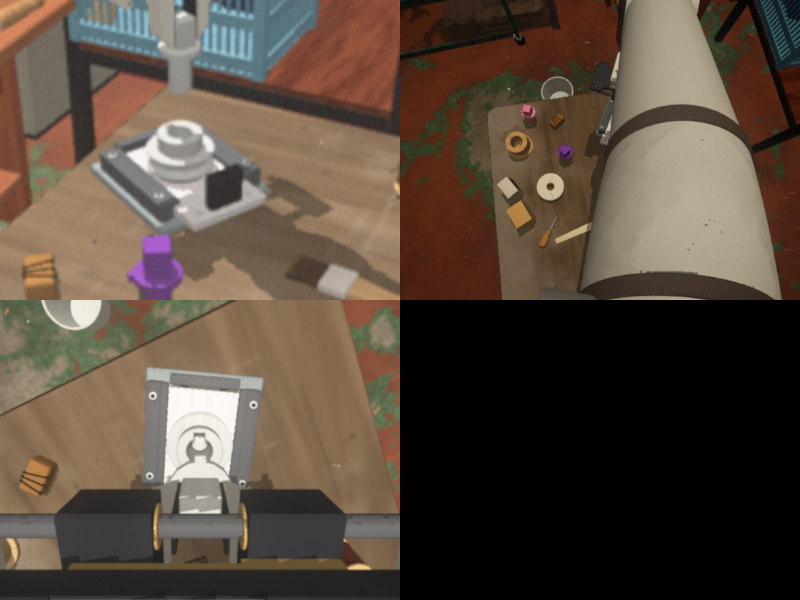

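The scene view shows the spindle held upright above the hub. The wrist view shows the collar in front of the keyway. I'll check the shaft axis against the hub axis.

```bash
python3 - <<'E'
from h import *
from scipy.optimize import least_squares
f=np.load("scene3.npz");P=cloud(f)*1e3;X,Y,Z=P[...,0],P[...,1],P[...,2]
g=np.hypot(X-636,Y+89)<45
def fit(n,lo,hi,r):
    m=g&(Z>lo)&(Z<hi)&(np.hypot(X-636,Y+89)<r+6)&(np.hypot(X-636,Y+89)>r-6);p=P[m]
    s=least_squares(lambda c:np.hypot(p[:,0]-c[0],p[:,1]-c[1])-r,[636,-89],loss="soft_l1")
    print(n,len(p),s.x.round(2),np.abs(s.fun).mean().round(2))
fit("shaft",118,136,12);fit("shaft lo",122,132,12);fit("shaft hi",135,150,12);fit("hub",55,67,24)
m=g&(Z>95);print("lowest tip",np.sort(Z[m])[:5])
w=np.load("wrist3.npz");P=cloud(w)*1e3;X,Y,Z=P[...,0],P[...,1],P[...,2]
m=(np.hypot(X-636,Y+89)<32)&(abs(Z-164)<7);rr=np.hypot(X-635.5,Y+88.7);print("collar pts",m.sum(),np.median(Z[m]))
m&=(rr>23.2);print("nose",m.sum(),np.degrees(np.arctan2(Y[m]+88.7,X[m]-635.5)).round(0))
m=(np.hypot(X-636,Y+89)<26)&(abs(Z-69)<3);print(m.sum())
E
```

```text
shaft 88 [635.82 -87.88] 1.01
shaft lo 51 [635.38 -87.83] 0.88
shaft hi 88 [636.42 -87.65] 1.13
hub 126 [636.01 -86.81] 1.25
lowest tip [116.66649025 117.41331549 117.98446303 118.46853406 118.55995283]
collar pts 1911 168.4727089259684
nose 174 [ -4.  -5.  -6.  -7.  -8.  -9. -10. -11. -12. -13. -14. -15. -16. -17.
  -3.  -4.  -5.  -6.  -7.  -8.  -9. -10. -11. -12. -13. -14. -15. -16.
 -17. -18.  -3.  -4.  -5.  -6.  -7.  -8.  -9. -10. -11. -12. -13. -14.
 -15. -16. -17. -18. -20.  -3.  -4.  -5.  -6.  -7.  -8.  -9. -10. -11.
 -12. -13. -14. -15. -16. -17. -18. -19.  -3.  -4.  -5.  -6.  -7.  -8.
  -9. -10. -11. -12. -13. -14. -15. -16. -17. -18. -19.  -3.  -4.  -5.
  -6.  -7.  -8.  -9. -10. -11. -12. -13. -14. -15. -16. -17. -18. -19.
  -3.  -4.  -5.  -6.  -7.  -8.  -9. -10. -11. -12. -13. -14. -15. -16.
 -17. -18. -19.  -2.  -3.  -5.  -6.  -7.  -8.  -9. -10. -11. -12. -13.
 -14. -15. -16. -17. -18. -19.  -2.  -3.  -4.  -6.  -7.  -8.  -9. -10.
 -11. -12. -13. -14. -15. -16. -17. -19. -20.  -2.  -3.  -4.  -6.  -7.
  -8.  -9. -10. -11. -12. -13. -14. -16. -17. -18. -19. -20.  -3.  -8.
  -9. -10. -13. -16. -18. -20.]
1559
```

```bash
python3 -m crank '[{"delta_pos":[0,-0.05,2],"spin":-1,"claw":1},{"delta_pos":[0,0,1.5],"spin":0,"claw":1},{"delta_pos":[0,0,1],"spin":0,"claw":1},{"delta_pos":[0,0,0.7],"spin":0,"claw":1},{"delta_pos":[0,0,0],"spin":0,"claw":1}]'
python3 -m crank '[{"delta_pos":[0,0,0.2],"spin":0,"claw":1},{"delta_pos":[0,0,0.2],"spin":0,"claw":1},{"delta_pos":[0,0,0.1],"spin":0,"claw":1},{"delta_pos":[0,0,0],"spin":0,"claw":1},{"delta_pos":[0,0,0],"spin":0,"claw":1}]'
python3 -c "
from h import *
move([.6366,-.0886,.107],-9)"
```

```text
t: 12.53
tcp_pos: [0.6358, -0.0881, 0.1444]
tcp_rot: [[0.99, -0.14, -0.004], [-0.14, -0.99, -0.001], [-0.004, 0.002, -1.0]]
wrist_force: [-0.2, 0.5, -2.0]
opening: 0.0238
finger_force: 39.9
t: 12.95
tcp_pos: [0.6369, -0.0884, 0.1416]
tcp_rot: [[0.99, -0.14, -0.001], [-0.14, -0.99, -0.002], [-0.001, 0.002, -1.0]]
wrist_force: [-0.0, -0.5, -2.3]
opening: 0.0237
finger_force: 39.9
t 12.95 tcp [ 0.6369 -0.0884  0.1416] yaw -8.06 delta cm [-0.03  0.02  3.46] spin 0.94 F [-0.  -0.5 -2.3] op 0.0237
```

```bash
python3 -m crank '[{"delta_pos":[0,0,0.2],"spin":0,"claw":1},{"delta_pos":[0,0,0.2],"spin":0,"claw":1},{"delta_pos":[0,0,0.2],"spin":0,"claw":1},{"delta_pos":[0,0,0.2],"spin":0,"claw":1},{"delta_pos":[0,0,0],"spin":0,"claw":1}]'
python3 -m crank '[{"delta_pos":[0,0,0.2],"spin":0,"claw":1},{"delta_pos":[0,0,0.2],"spin":0,"claw":1},{"delta_pos":[0,0,0.1],"spin":0,"claw":1},{"delta_pos":[0,0,0],"spin":0,"claw":1},{"delta_pos":[0,0,0],"spin":0,"claw":1}]'
```

```text
t: 13.37
tcp_pos: [0.6363, -0.0883, 0.1325]
tcp_rot: [[0.99, -0.14, -0.003], [-0.14, -0.99, -0.001], [-0.002, 0.002, -1.0]]
wrist_force: [-0.5, -0.1, -3.5]
opening: 0.024
finger_force: 39.9
t: 13.78
tcp_pos: [0.6366, -0.0884, 0.128]
tcp_rot: [[0.99, -0.14, -0.002], [-0.14, -0.99, -0.001], [-0.002, 0.002, -1.0]]
wrist_force: [0.3, -0.2, -2.0]
opening: 0.0237
finger_force: 39.9
```

```bash
python3 -m crank '[{"delta_pos":[0,0,0.3],"spin":0,"claw":1},{"delta_pos":[0,0,0.3],"spin":0,"claw":1},{"delta_pos":[0,0,0.3],"spin":0,"claw":1},{"delta_pos":[0,0,0.2],"spin":0,"claw":1},{"delta_pos":[0,0,0],"spin":0,"claw":1}]' 50
python3 -m crank '[{"delta_pos":[0,0,0.2],"spin":0,"claw":1},{"delta_pos":[0,0,0.2],"spin":0,"claw":1},{"delta_pos":[0,0,0.2],"spin":0,"claw":1},{"delta_pos":[0,0,0.1],"spin":0,"claw":1},{"delta_pos":[0,0,0],"spin":0,"claw":1}]'
```

```text
t: 14.2
tcp_pos: [0.6366, -0.0884, 0.117]
tcp_rot: [[0.99, -0.14, -0.002], [-0.14, -0.99, -0.001], [-0.002, 0.002, -1.0]]
wrist_force: [0.5, 0.7, -1.5]
opening: 0.0237
finger_force: 49.9
t: 14.62
tcp_pos: [0.637, -0.0885, 0.1109]
tcp_rot: [[0.99, -0.14, -0.001], [-0.14, -0.99, -0.002], [-0.001, 0.002, -1.0]]
wrist_force: [-2.5, 0.0, 5.8]
opening: 0.0236
finger_force: 49.9
```

```bash
python3 -m crank '[{"delta_pos":[0,0,0.2],"spin":0,"claw":1},{"delta_pos":[0,0,0.2],"spin":0,"claw":1},{"delta_pos":[0,0,0.1],"spin":0,"claw":1},{"delta_pos":[0,0,0],"spin":0,"claw":1},{"delta_pos":[0,0,0],"spin":0,"claw":1}]'
python3 -m crank '[{"delta_pos":[0,0,0.2],"spin":0,"claw":1},{"delta_pos":[0,0,0],"spin":0,"claw":1},{"delta_pos":[0,0,0],"spin":0,"claw":1},{"delta_pos":[0,0,0],"spin":0,"claw":1},{"delta_pos":[0,0,0],"spin":0,"claw":1}]'
```

```text
t: 15.03
tcp_pos: [0.6371, -0.0885, 0.1068]
tcp_rot: [[0.99, -0.14, -0.001], [-0.14, -0.99, -0.002], [-0.0, 0.002, -1.0]]
wrist_force: [-4.0, 1.6, 10.1]
opening: 0.0237
finger_force: 49.9
t: 15.45
tcp_pos: [0.6372, -0.0885, 0.1067]
tcp_rot: [[0.99, -0.14, -0.0], [-0.14, -0.99, -0.002], [0.0, 0.002, -1.0]]
wrist_force: [-8.4, 1.6, 22.9]
opening: 0.0235
finger_force: 49.9
```

```bash
python3 -m crank '[{"delta_pos":[0,0,0],"spin":0,"claw":1},{"delta_pos":[0,0,0],"spin":0,"claw":1},{"delta_pos":[0,0,0],"spin":0,"claw":1},{"delta_pos":[0,0,0],"spin":0,"claw":1},{"delta_pos":[0,0,0],"spin":0,"claw":1}]'
python3 - <<'E'
from h import *
f=grab_frame("scene");P=cloud(f)*1e3;X,Y,Z=P[...,0],P[...,1],P[...,2]
cv2.imwrite("pics/end.png",cv2.resize(f["image"][130:260,190:350],None,fx=4,fy=4,interpolation=cv2.INTER_CUBIC))
w=grab_frame("wrist");P=cloud(w)*1e3;X,Y,Z=P[...,0],P[...,1],P[...,2]
rr=np.hypot(X-635.6,Y+88.6);m=(rr<28)&(rr>13)&(Z>70)&(Z<84);print("collar top z",m.sum(),np.median(Z[m]),"should be 77")
m&=rr>23.3;print("nose yaw",m.sum(),np.degrees(np.arctan2(Y[m]+88.6,X[m]-635.6)).mean())
E
```

```text
t: 15.87
tcp_pos: [0.6372, -0.0885, 0.1067]
tcp_rot: [[0.99, -0.14, -0.0], [-0.14, -0.99, -0.002], [0.0, 0.002, -1.0]]
wrist_force: [-10.1, 1.7, 21.9]
opening: 0.0236
finger_force: 49.9
collar top z 2035 77.0442986785643 should be 77
nose yaw 186 -9.126695488721918
```

View pics/end.png

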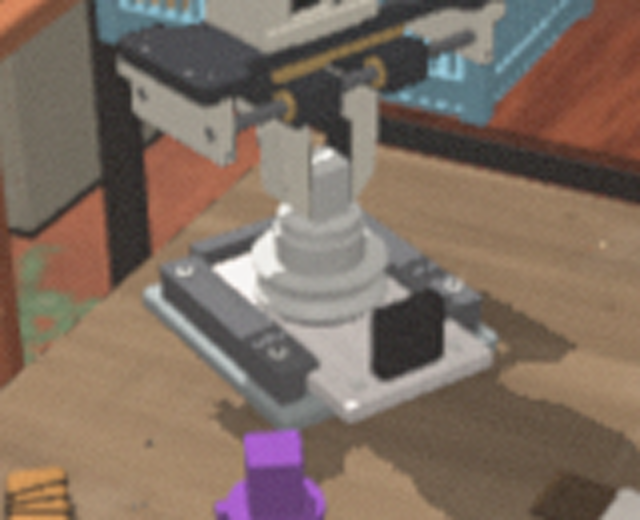

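The collar sits flat on the hub at crop (320,225), with its top at z = 77.0 mm as it should be. The nose yaw is -9.1° and the tray is home, so I'll hand it in.

```bash
python3 -c "
from bench import sign_off
print(sign_off())"
```

```text
the job is handed in; nothing more can be done
None
```

I handed the job in at about 16 s (no verdict came back): tray against the back stop, key in the keyway, and the spindle still gripped and pressed home with about 22 N upward on the wrist; the spool, tape and wax were not touched.

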